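# Stow a microscope objective and snap its case shut

## Task

Put the loose microscope objective away: lower it gently, threaded end down, fully home in the empty middle socket of the open objective case, and let it go. Then swing the lid down and press its free edge, over the catch, until the spring catch clicks and the lid stays shut; press no harder than it needs, since the case is thin plastic, and leave everything else as it stands.

Things in the scene. Friction and masses are not known exactly. Their poses are not given: they have to be found in the camera images.
- objective: The microscope objective to be put away: a bare metal turned barrel standing upright on the bench on its threaded end, 65 high. Thread 25 diameter (lower 5), parallel barrel 30 diameter from 6.5 to 48 above its underside, then a cone to a 16 nose. About 0.16 kg. Origin: centre of its underside (threaded end); z axis along the barrel towards the nose, up when it stands.
- case: Grey plastic objective case fixed on a black rubber pad (2 to 10 thick, 206 by 134), 190 (its x) by 116 (its y), base 50 high, walls 4, 78 high shut; origin: centre of the case's underside, on the pad; z up. Three round sockets in a row along x, 58 apart: the middle, central one is empty, the outer two hold objectives (up to 68 high). Lid hinged along the +y side, spring catch mid -y side.
- socket (a point): Centre of the floor of the empty middle socket, 6 above the case's underside: where the underside of the seated objective belongs. The socket is 32.5 diameter, 18 deep, its mouth in the pale grey insert's top face 24 above the case's underside; the case is 108 wide inside (y) there. A seated objective reaches 71 above the case's underside; the shut lid has 3 to spare above it.
- lid (a joint): Lid angle, rad: 0 shut and caught, 1.95 open against its stop, leaning back over the +y side, top up to 170 above the case's underside. A tray 190 by 116 by 25 deep; a friction hinge holds it at any angle (1 N at the free edge moves it). Coming down, the catch's nose stops it at 0.07; press it past that. Pressed there with over 20 N it cracks. Not caught, it stays ajar at 0.015 or more.
- lid_hinge (a point): Middle of the lid's hinge line, 50 above the case's underside, 58 from the case's centre on its +y side; the line runs along the case's x axis.
- lid_edge (a point): Point to press: on the lid's flat outer top face (28 from the hinge's plane), mid-length, 10 in from the free edge, 106 from the hinge line; 78 above the case's underside when shut. It takes about 9 N here to ride over the nose, about 7 mm lower it snaps in; past that a rubber seal yields 1 mm per 5 N, to a hard stop 1 lower. Nearer the hinge it takes far more. Moves with the lid.
- catch (a joint): Steel spring catch, a tongue 34 wide standing outside the middle of the case's -y side, up to 66 above the case's underside: 0 with its nose fully in, growing (m) as it is pushed outwards, at most 0.004.
- objective_short: Objective already in the case's outer socket on the case's -x side, 50 high, 30 diameter, leave alone. Origin: centre of its underside.
- objective_long: Objective already in the case's outer socket on the case's +x side, 62 high, 30 diameter, leave alone. Origin: centre of its underside.
- oil_bottle: Small brown glass bottle of immersion oil with a black cap, 32 diameter, 70 high, bystander. Origin: centre of its underside.
- filter_cube: Black fluorescence filter cube, 38 by 38 by 40 high, with round glass windows, bystander. Origin: centre of its underside.
- eyepiece: Black eyepiece standing on its 23 diameter tube, 66 high, 40 at the widest, bystander. Origin: centre of its underside.
- dish: Clear plastic culture dish, 92 diameter, 16 high, bystander. Origin: centre of its underside.
- slide_box: Closed flat grey and white slide box, 100 by 86 by 34 high, bystander. Origin: centre of its underside.

How it is judged:
On the way, in this order (a step that is already met when the one before it is completed fails the run):
1. the objective stands fully home in the middle socket, let go, with the lid still up (horizontal distance between objective and socket below 0.004 m and z of objective in the frame of socket below 0.002 m and angle between objective's own z axis and vertical below 0.1 rad and contact force between the fingers and objective below 0.1 N and value of joint lid above 0.5 rad), for 0.2 s.
2. the lid is shut and the spring catch has snapped over it (value of joint lid below 0.012 rad and value of joint catch below 0.001 m), for 0.2 s.
At the end, for the whole second after the job is handed in: The objective stands upright (within 0.1 rad), threaded end down, within 2 mm of the bottom of the middle socket and 4 mm of its centre, at rest; the lid is shut (under 0.012 rad) with the spring catch's nose back in over it (under 1 mm) (all of step 2 and horizontal distance between objective and socket below 0.004 m and z of objective in the frame of socket below 0.002 m and angle between objective's own z axis and vertical below 0.1 rad and linear speed of objective below 0.02 m/s); the robot touches nothing.
It fails at once if the lid is pressed on its catch with more than 20 N (value of joint lid below 0.15 rad and contact force between any of the arm, the fingers and case above 20 N).
It fails at once if the objective is jammed or dropped into the case with more than 40 N (contact force between objective and case above 40 N).
It fails at once if an objective already in the case is shifted by more than 6 mm (distance of any of objective_short, objective_long from where it was at the start of the episode above 0.006 m).
It fails at once if a bystander is shifted by more than 15 mm (distance of any of oil_bottle, filter_cube, eyepiece, dish, slide_box from where it was at the start of the episode above 0.015 m).
It also fails if it takes over 67 s, if anything falls off the work surface, if the arm or the gripper's body presses on something with over 40 N, if the wrist force passes 120 N, or if a joint passes its speed limit or range.

## Robot

A 6-joint arm with a two-finger parallel gripper is mounted at the origin on the work surface. World frame = base frame: x ahead of the robot, y to its left, z up, the work surface at z = 0. Lengths are in m, angles in rad, forces in N, time in s.
With the tool pointing down it reaches from about 0.35 to 0.925 m from the base axis. Payload 6.4 kg.
Tool frame: the origin (TCP) lies at the very end of the fingers, on their centre line; the grasp point (between the pads) lies 19 mm behind it; z points along the fingers, y is the direction in which the jaws open and shut (so a half turn about z gives the same grasp; the last joint's range is limited). The gripper opens to 94 mm and grips with 3 to 60 N. Pads are 16 mm wide; open, the fingers measure 119 mm over their backs; the gripper's body (75 mm by 177 mm) begins 78 mm behind the grasp point.
Start: joints at [1.07, 0.245, 1.558, -0, 1.339, -0.174], TCP at [0.209, 0.616, 0.205] pointing down, gripper open.
Joint ranges: [-3.13, 3.13], [-1.02, 2.26], [0.13, 2.54], [-0.95, 4.09], [0.21, 2.88], [-2.74, 2.74]. Speed limits (rad/s): [2.57, 2.57, 3.14, 3.14, 3.14, 3.14].

## Interface

Orientations are given as [roll, pitch, yaw] about the fixed x, y, z axes, in that order (R = Rz(yaw) Ry(pitch) Rx(roll)).
In Python, from rig import r gives the robot as it stands.
- The arm moves only by the tool play_rows, never from a script. Its arguments are lists of equal length, an entry for each row: "hand": the closure, from 0 (fully open) to 1 (shut); "dp": the shift along the world's x, y, z in cm, a list of three; "turn": the turn about the world's z in degrees. A call has 1 to 8 rows; each row is the pose to reach, as a shift and turn from the pose measured when the call began; what a row does not reach only later rows make up. A row lasts 1/8 s, in which the tool goes at most 62.5 mm and 10.7 degrees, less where a joint would pass 70% of its speed; a pose out of reach is approached as far as the arm can. A call with a gripper value outside its range is refused whole. The fingers move at their own pace and stop on an object; "squeeze" is the grip in N (left out, the last holds). Time passes only in rows, so rows that repeat a pose let the fingers close. It gives the time, the measured TCP pose, the force and the opening at its end, in the units of the state.
- r.state(): the state, without advancing time (a new reading comes with each control period).
- r.camera(name): name is "scene" or "top" or "wrist"; returns a dict with "color" (480x640x3 uint8, red, green, blue), "fx", "fy", "cx", "cy" (pixels), "k1" (the pictures are not rectified: a ray, as slopes to the right and down, at radius r is drawn at 1 + k1 r^2 times it, then the intrinsics apply), "rvec" (rotation vector, rad) and "tvec" (3), from world to camera coordinates, as OpenCV has them; the wrist camera has in their place "tool_from_camera" (4x4, takes a point from camera to tool coordinates, whose origin is the TCP and whose axes are the flange's). Camera axes: x right, y down, z forward; pixel columns grow to the right and rows downward; lengths in m; the calibration is good to about 2 mm. A picture is of the moment at which its call begins: read the wrist's pose just before it. There is no depth.
- r.finish_job(): hands the job in, once; it reports no verdict.
The state is a dict: "t": time; "qpos": joint angles; "dq": joint speeds; "joint_torque": joint torques, N m; "tcp_pos": TCP position; "eef_rot": TCP orientation; "force": force on the tool from outside, world axes, zero at the start; "torque": the same for the moment, N m; "opening": opening from 0.0 (shut) to 1.0 (fully open).
Only numpy, scipy, OpenCV 4.12 (cv2) and the standard library are available. Lean on these libraries where they do the work, as an engineer would, in place of code of your own. Each camera call takes 0.05 s, during which the arm holds its last target. There are 200 camera calls.

## Working session

There is one attempt and no reset: what is moved stays moved. The work goes in short steps, Python scripts to look and compute and a tool call to move; the robot and the scene stay as the last step left them, time stands still between calls to the robot, and variables do not carry over. Pictures are saved under pics/ and viewed, about 8 in all and at most 12, crops included, and the job is handed in when it is done.

Besides the shell and the picture viewer there is one more tool, called as name([rows], argument=value, ...), one row to a line, values as JSON. play_rows: Moves the arm, as the interface text tells. Its arguments: {"type":"object","properties":{"hand":{"type":"array","items":{"type":"number"}},"dp":{"type":"array","items":{"type":"array","items":{"type":"number"}}},"turn":{"type":"array","items":{"type":"number"}},"squeeze":{"type":"number"}},"required":["hand","dp","turn"]}

```bash
mkdir -p pics; ls; python3 - <<'E'
from rig import r
import cv2
print(r.state())
for n in("scene","top"):
    c=r.camera(n); cv2.imwrite(f"pics/{n}0.png",c["color"][:,:,::-1]); print(n,{k:v for k,v in c.items() if k!="color"})
E
```

```text
pics
{'t': 0.0, 'qpos': array([ 1.06991645e+00,  2.45799110e-01,  1.55899004e+00, -4.30896889e-06,
        1.33870917e+00, -1.74097287e-01]), 'dq': array([-0.00107506,  0.00058807,  0.00080371,  0.00055266, -0.00071028,
        0.0013547 ]), 'joint_torque': array([ 1.82523898e-03, -4.15818143e+01, -3.14611888e+01,  6.85180561e-02,
        3.31661012e-02, -1.50308301e-04]), 'tcp_pos': array([0.20835117, 0.61507236, 0.20436783]), 'eef_rot': array([-3.13971507e+00, -3.25969019e-04,  2.81481075e+00]), 'force': array([-0.8575768 ,  0.01188153,  0.14765321]), 'torque': array([-0.03527242,  0.00046326,  0.0045972 ]), 'opening': 0.99681146461794}
scene {'fx': 476.65279766291127, 'fy': 476.65279766291127, 'cx': 322.04161508328605, 'cy': 239.42388333981748, 'k1': -0.060195166446628166, 'rvec': array([ 2.25502012,  1.14467613, -0.36629188]), 'tvec': array([-0.32492231, -0.32941134,  1.19395126])}
top {'fx': 616.0969631711523, 'fy': 616.0969631711523, 'cx': 318.353788864268, 'cy': 230.95808234710125, 'k1': -0.09246919259331673, 'rvec': array([ 2.16534377, -2.04200563,  0.22224911]), 'tvec': array([-0.02454003,  0.57039544,  1.40660676])}
```

View pics/top0.png

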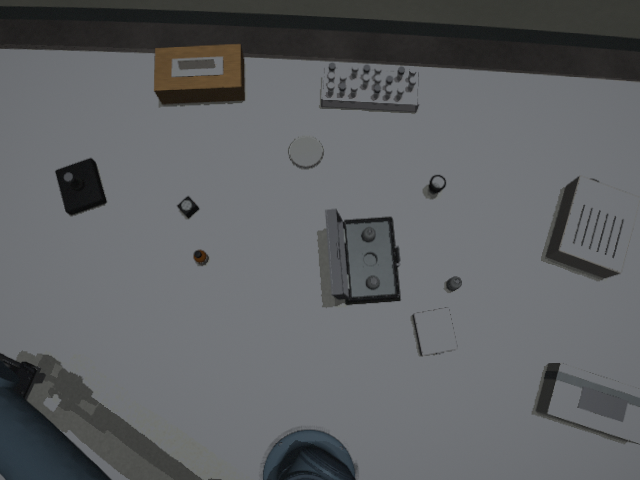

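View pics/scene0.png

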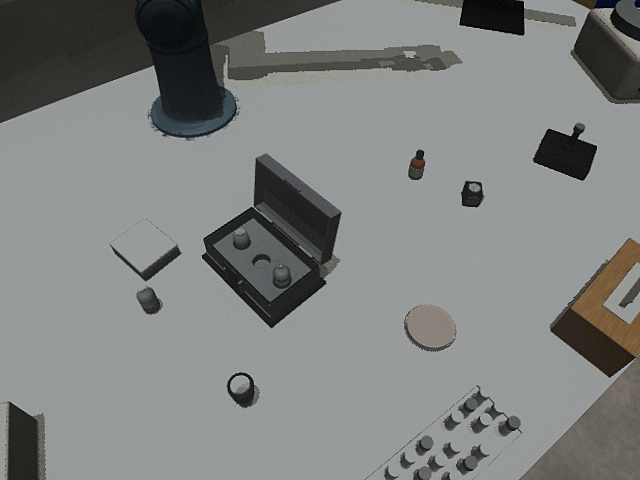

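The top view shows the loose objective at about (454,283). The case has its empty socket at (371,260), the lid open towards image left (world +y) and the catch at (396,255). In the scene view the objective is at (148,300) and the socket at (261,261).

```bash
cat > h.py <<'E'
from rig import r
import numpy as np, cv2
def snap(n):
    s=r.state(); c=r.camera(n)
    if n=="wrist":
        e=s["eef_rot"]; cx,sx=np.cos(e[0]),np.sin(e[0]); cy,sy=np.cos(e[1]),np.sin(e[1]); cz,sz=np.cos(e[2]),np.sin(e[2])
        R=np.array([[cz,-sz,0],[sz,cz,0],[0,0,1]])@np.array([[cy,0,sy],[0,1,0],[-sy,0,cy]])@np.array([[1,0,0],[0,cx,-sx],[0,sx,cx]])
        T=np.eye(4);T[:3,:3]=R;T[:3,3]=s["tcp_pos"];W=T@np.array(c["tool_from_camera"])
    else:
        R=cv2.Rodrigues(np.array(c["rvec"]))[0];W=np.eye(4);W[:3,:3]=R.T;W[:3,3]=-R.T@c["tvec"]
    c["W"]=W; return c
def ray(c,p):
    K=np.array([[c["fx"],0,c["cx"]],[0,c["fy"],c["cy"]],[0,0,1]])
    u=cv2.undistortPoints(np.array([[p]],float),K,np.array([c["k1"],0,0,0]))[0,0]
    return c["W"][:3,3],c["W"][:3,:3]@np.array([u[0],u[1],1])
def plane(c,p,z):
    o,d=ray(c,p); return o+d*(z-o[2])/d[2]
def proj(c,P):
    K=np.array([[c["fx"],0,c["cx"]],[0,c["fy"],c["cy"]],[0,0,1]]);V=np.linalg.inv(c["W"])
    return cv2.projectPoints(np.atleast_2d(P).astype(float),cv2.Rodrigues(V[:3,:3])[0],V[:3,3],K,np.array([c["k1"],0,0,0]))[0][:,0]
def tri(a,p,b,q):
    o1,d1=ray(a,p);o2,d2=ray(b,q);d1/=np.linalg.norm(d1);d2/=np.linalg.norm(d2)
    t=np.linalg.lstsq(np.c_[d1,-d2],o2-o1,rcond=None)[0]
    A=o1+d1*t[0];B=o2+d2*t[1]; return (A+B)/2,np.linalg.norm(A-B)
E
python3 - <<'E'
from h import *
np.set_printoptions(precision=4,suppress=True)
t=snap("top");s=snap("scene")
print("obj",tri(t,(454,283),s,(148,300)),plane(t,(454,283),.035))
print("sock",tri(t,(371,260),s,(261,261)),plane(t,(371,260),.03))
for n,p,z in(("long",(369,234),.07),("short",(373,283),.06),("catch",(397,255),.06),("c1",(391,217),.055),("c2",(399,300),.055),("slide a",(414,310),.034),("slide b",(452,308),.034)):print(n,plane(t,p,z))
cs=np.vstack([t["color"][210:370,310:480]]);cv2.imwrite("pics/c0.png",cv2.resize(cs[:,:,::-1],None,fx=3.5,fy=3.5,interpolation=cv2.INTER_CUBIC))
E
```

```text
obj (array([ 0.4694, -0.3232,  0.0292]), np.float64(0.0016992108582259073)) [ 0.4683 -0.3228  0.035 ]
sock (array([ 0.5146, -0.1198,  0.03  ]), np.float64(0.004332952974077517)) [ 0.5137 -0.1218  0.03  ]
long [ 0.5688 -0.1114  0.07  ]
short [ 0.454  -0.1264  0.06  ]
catch [ 0.524  -0.1806  0.06  ]
c1 [ 0.617  -0.1638  0.055 ]
c2 [ 0.418  -0.1894  0.055 ]
slide a [ 0.3986 -0.2285  0.034 ]
slide b [ 0.4083 -0.3191  0.034 ]
```

play_rows([
  [3,-5,5],
  [6,-10,7],
  [9,-15,7],
  [12,-20,7],
  [15,-25,7],
  [18,-30,7],
  [21,-35,7],
  [24,-40,7],
], hand=[0,0,0,0,0,0,0,0], turn=[-8,-16,-24,-32,-40,-48,-56,-64])

```text
t: 1.2
tcp_pos: [0.4491, 0.2135, 0.2748]
eef_rot: [-3.141, -0.0, 1.693]
force: [0.2, 0.5, -0.0]
opening: 1.001
```

View pics/c0.png

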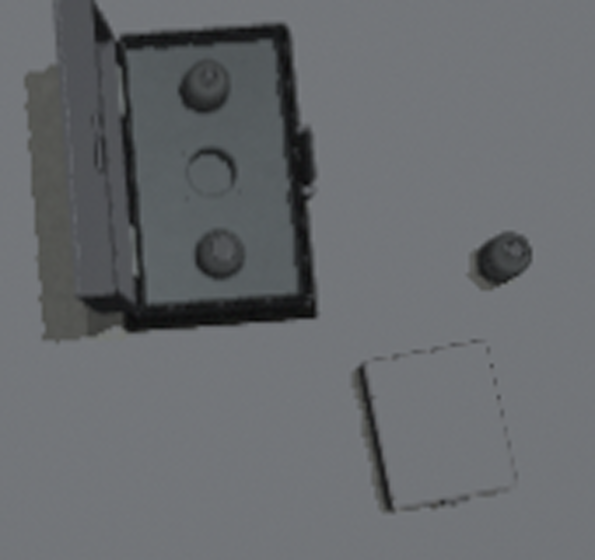

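The enlarged top crop shows the socket centre at full-frame (370.6,258.9), the lid fully open, and the objective well clear of the slide box. Next I look at the socket from close by.

play_rows([
  [1,-5.5,0],
  [2,-11,0],
  [3,-16.5,0],
  [4,-22,0],
  [5,-27.5,0],
  [6.5,-33.5,0],
  [6.5,-33.5,0],
], hand=[0,0,0,0,0,0,0], turn=[0,0,0,0,0,0,0])

```text
t: 2.08
tcp_pos: [0.5141, -0.1247, 0.2743]
eef_rot: [-3.14, -0.001, 1.688]
force: [-0.6, 0.4, -0.9]
opening: 0.998
```

```bash
python3 - <<'E'
from h import *
c=snap("wrist");cv2.imwrite("pics/w1.png",c["color"][:,:,::-1])
np.save("w1.npy",c,allow_pickle=True)
print(c["W"],proj(c,[[.514,-.121,.03],[.5688,-.1114,.07]]))
E
```

```text
[[ 0.99315817  0.11413983  0.024677    0.50752719]
 [ 0.11676387 -0.96745968 -0.22447263 -0.06085572]
 [-0.00174727  0.22581821 -0.97416789  0.45292169]
 [ 0.          0.          0.          1.        ]] [[320.63743276 203.98136718]
 [379.10118206 206.75350292]]
```

View pics/w1.png

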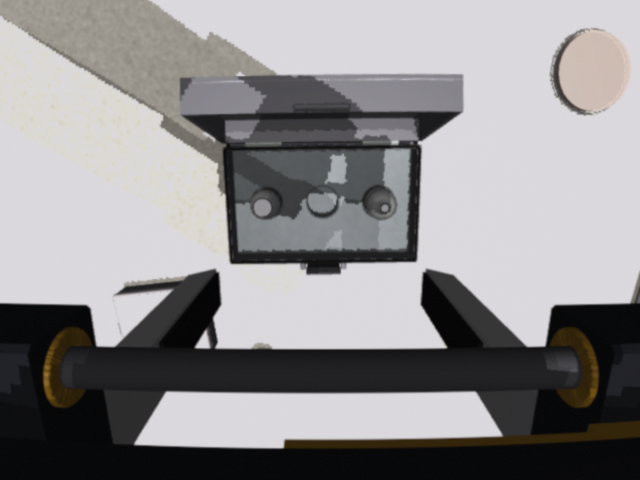

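The wrist view shows the empty socket at about (322,203), the short objective at (263,206) and the long one at (380,203). The case's front rim runs along row 260 from x=229 to 417. I'll refine the socket and the case with numbers.

```bash
python3 - <<'E'
from h import *
np.set_printoptions(precision=4,suppress=True)
c=np.load("w1.npy",allow_pickle=True).item()
g=cv2.cvtColor(c["color"],cv2.COLOR_RGB2GRAY)
for row in(250,254,257): print(row,g[row,222:242],g[row,408:424])
m=(g<60).astype(np.uint8);m[275:]=0;m[:140]=0
n,l,st,ce=cv2.connectedComponentsWithStats(m)
k=1+np.argmax(st[1:,4]);print(st[k])
pts=np.argwhere(l==k)[:,::-1]; hull=cv2.convexHull(pts.astype(np.int32));print(cv2.approxPolyDP(hull,4,True)[:,0].tolist())
print(g[188:220,322])
print(g[203,300:345])
cv2.imwrite("pics/w1c.png",cv2.resize(c["color"][140:280,215:430,::-1],None,fx=3.7,fy=3.7,interpolation=cv2.INTER_CUBIC))
for h in(.002,.006,.010):
    a,b=plane(c,(229.5,261.5),h+.05),plane(c,(417,261),h+.05);print(h,a,b,np.linalg.norm(b-a),plane(c,(322,203),h+.024))
E
```

```text
250 [217 216 215 214 213 205 163  90  36  23  32  32  28  27  29  52  98 118
 123 116] [ 36  29  26  27  33  49  53  33  57 128 190 213 217 218 218 218]
254 [217 217 217 217 216 208 178 113  47  30  50  45  32  27  28  29  32  33
  33  33] [ 31  30  30  28  29  32  32  27  69 152 205 217 218 217 217 218]
257 [217 217 218 218 217 216 202 142  62  34  52  48  32  28  30  30  31  30
  29  29] [ 31  31  31  31  31  31  29  30  76 156 206 217 218 217 217 218]
[ 218  140  203  133 5406]
[[416, 141], [420, 152], [414, 260], [332, 272], [231, 262], [218, 140]]
[ 86  86  83  74  64  73 108 135 143 143 143 143 142 143 142 143 144 145
 145 145 144 143 142 134 106  70  49  41  47  76 105 128]
[ 99 114 134 140 138 125  97  78 105 134 141 139 140 140 140 140 141 142
 142 143 143 143 143 143 143 142 142 141 142 141 140 141 142 146 153 146
  89  62  99 136 161 162 146 140 138]
0.002 [ 0.4276 -0.1878  0.052 ] [ 0.6188 -0.1647  0.052 ] 0.19266365998888826 [ 0.5154 -0.1204  0.026 ]
0.006 [ 0.4284 -0.1865  0.056 ] [ 0.6177 -0.1637  0.056 ] 0.1907414525839567 [ 0.5153 -0.1198  0.03  ]
0.01 [ 0.4292 -0.1853  0.06  ] [ 0.6166 -0.1626  0.06  ] 0.1888192451790253 [ 0.5152 -0.1192  0.034 ]
```

View pics/w1c.png

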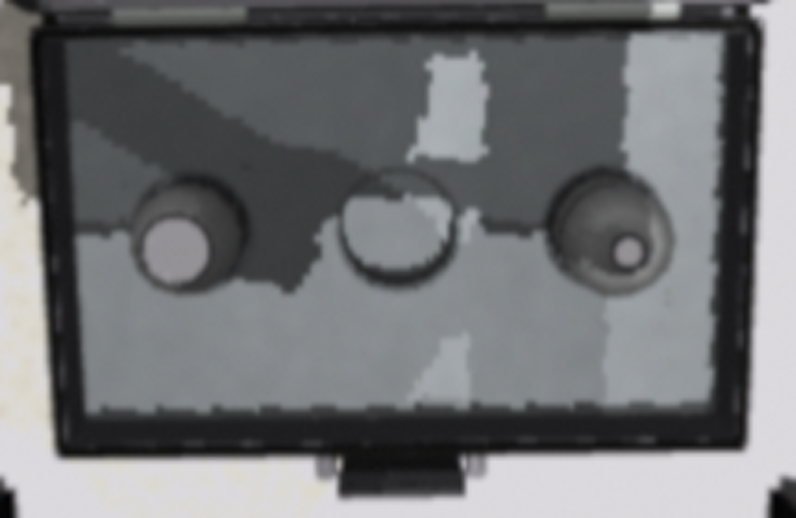

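The crop puts the socket mouth centre at wrist pixel (322.3,201.5), so the socket is near (0.5157,-0.119), with case yaw about 0.12 rad. Now over to the objective.

play_rows([
  [-1,-5,0],
  [-2,-10,0],
  [-3,-15,-3],
  [-4.5,-19.8,-6],
  [-4.5,-19.8,-8],
  [-4.5,-19.8,-8],
], hand=[0.3,0.3,0.3,0.3,0.3,0.3], turn=[0,0,0,0,0,0])

```text
t: 2.88
tcp_pos: [0.4685, -0.3184, 0.1925]
eef_rot: [-3.138, -0.005, 1.691]
force: [-1.4, 0.1, 0.8]
opening: 0.7
```

```bash
python3 - <<'E'
from h import *
np.set_printoptions(precision=4,suppress=True)
c=snap("wrist");cv2.imwrite("pics/w2.png",c["color"][100:400,120:520,::-1].repeat(2,0).repeat(2,1))
np.save("w2.npy",c,allow_pickle=True)
print(r.state()["tcp_pos"],proj(c,[[.469,-.323,.0],[.469,-.323,.065],[.484,-.323,.03],[.454,-.323,.03]]))
E
```

```text
[ 0.4694 -0.3189  0.1942] [[320.5035 221.7522]
 [320.1912 236.9732]
 [337.7842 230.1716]
 [302.9289 226.0026]]
```

View pics/w2.png

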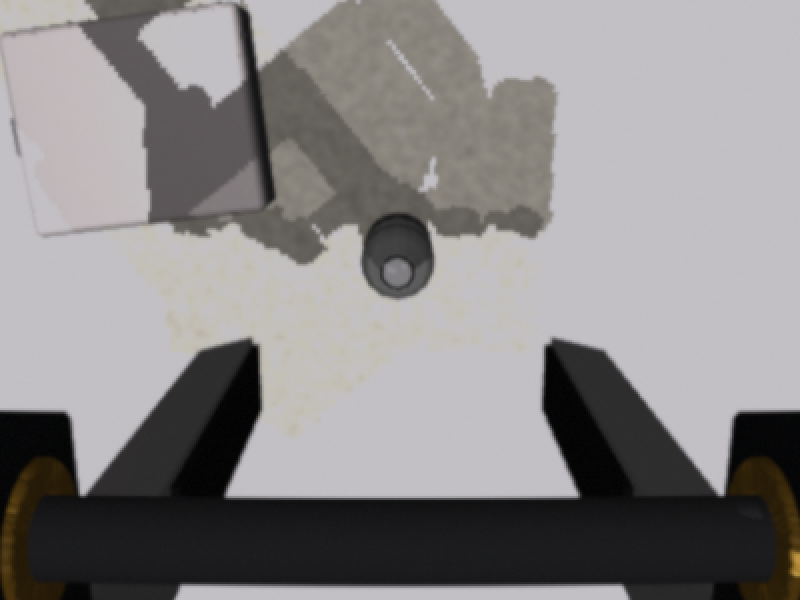

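The nose shows at about wrist pixel (319,236), within 1 px of the prediction, so the objective is near (0.468,-0.322). The slide box corner is clear of the fingers, so I descend and grip.

play_rows([
  [-0.1,-0.35,-4],
  [-0.1,-0.35,-8],
  [-0.1,-0.35,-11],
  [-0.1,-0.35,-14],
  [-0.1,-0.35,-16],
  [-0.1,-0.35,-17],
  [-0.1,-0.35,-17],
], hand=[0.3,0.3,0.3,0.3,0.3,0.3,0.3], turn=[0,0,0,0,0,0,0])

```text
t: 3.8
tcp_pos: [0.4688, -0.3222, 0.0245]
eef_rot: [-3.14, -0.002, 1.693]
force: [-0.1, -0.7, -0.2]
opening: 0.7
```

play_rows([
  [0,0,0],
  [0,0,0],
  [0,0,0],
  [0,0,0],
  [0,0,0],
  [0,0,0],
], hand=[0.6,0.75,0.9,0.9,0.9,0.9], turn=[0,0,0,0,0,0], squeeze=15)

```text
t: 4.55
tcp_pos: [0.4687, -0.3224, 0.0246]
eef_rot: [-3.14, -0.002, 1.693]
force: [-0.8, -0.3, 2.8]
opening: 0.316
```

play_rows([
  [0,0,4],
  [0,0,8],
  [0,0,12.5],
  [1.2,5,12.5],
  [2.4,10,12.5],
  [3.6,15,12.5],
  [4.7,20,12.5],
  [4.7,20.2,12.5],
], hand=[0.9,0.9,0.9,0.9,0.9,0.9,0.9,0.9], turn=[0,0,0,0,0,0,0,0])

```text
t: 5.55
tcp_pos: [0.5155, -0.1173, 0.1488]
eef_rot: [-3.139, -0.003, 1.697]
force: [-0.1, -0.0, -2.1]
opening: 0.316
```

```bash
python3 - <<'E'
from h import *
np.set_printoptions(precision=4,suppress=True)
s=r.state();print(s["tcp_pos"],s["eef_rot"],s["force"],s["opening"])
c=snap("wrist");np.save("w3.npy",c,allow_pickle=True)
p=s["tcp_pos"]
print(proj(c,[[.5157,-.119,.03],p+[0,0,.04],p-[0,0,.0246]]))
t=snap("top")
w=c["color"][120:420,170:470,::-1].repeat(2,0).repeat(2,1)
cv2.imwrite("pics/w3.png",w)
E
```

```text
[ 0.5155 -0.1173  0.1488] [-3.1387 -0.0032  1.6973] [-0.0872 -0.0161 -2.1088] 0.31581496954943306
[[320.1058 235.445 ]
 [318.4854 323.5689]
 [319.4417 271.0315]]
```

View pics/w3.png

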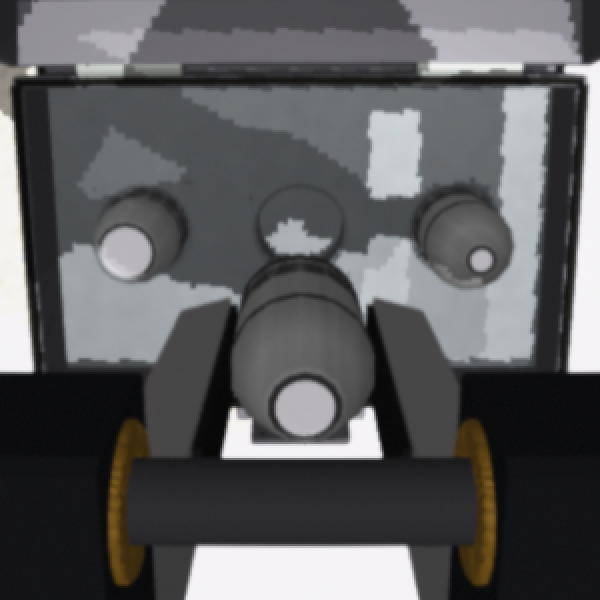

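The wrist view shows the socket mouth at about pixel (320,233) and the held objective's thread nearly centred on it sideways. In y it agrees to about 1 mm. I lower to just above the mouth.

play_rows([
  [0,0,-3],
  [0,0,-5.5],
  [0,0,-7.5],
  [0,0,-8.2],
  [0,0,-8.4],
  [0,0,-8.4],
], hand=[0.9,0.9,0.9,0.9,0.9,0.9], turn=[0,0,0,0,0,0])

```text
t: 6.4
tcp_pos: [0.5159, -0.1206, 0.0659]
eef_rot: [-3.14, -0.001, 1.694]
force: [1.0, 0.4, -1.8]
opening: 0.314
```

```bash
python3 - <<'E'
from h import *
np.set_printoptions(precision=4,suppress=True)
s=r.state();print(s["tcp_pos"],s["eef_rot"],s["force"],s["torque"])
c=snap("wrist")
g=c["color"];cv2.imwrite("pics/w4.png",g[150:350,195:445,::-1].repeat(3,0).repeat(3,1))
p=s["tcp_pos"];print(proj(c,[[.5157,-.118,.03],p-[0,0,.0246]]))
E
```

```text
[ 0.5159 -0.1206  0.0659] [-3.1401 -0.0014  1.6935] [ 1.0106  0.3714 -1.766 ] [-0.0277  0.0729 -0.0472]
[[319.582  260.2493]
 [319.3739 270.9582]]
```

View pics/w4.png

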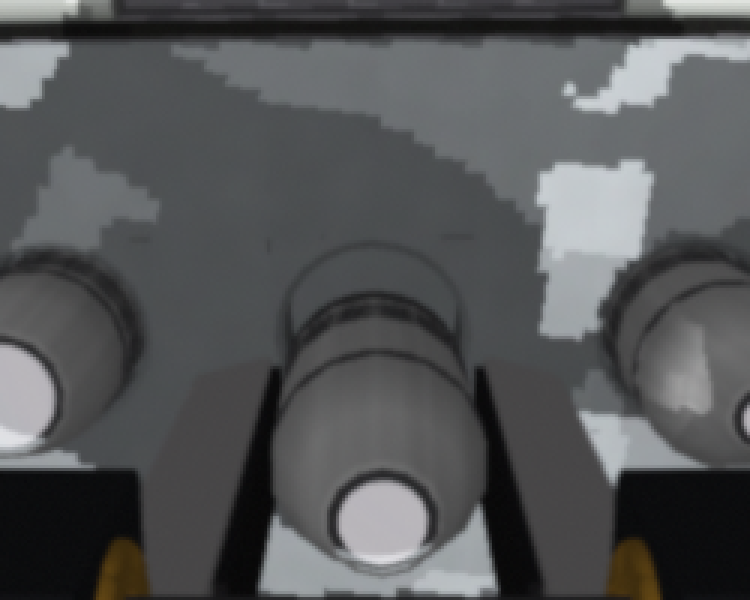

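The mouth's back edge is at about row 231 (centre near (320.3,260)), and the thread centre is at about (320.7,271). The objective must go about 2.5 mm further in +y; x is fine.

play_rows([
  [0,0.25,0],
  [0,0.25,0],
  [0,0.25,-0.2],
  [0,0.25,-0.4],
  [0,0.25,-0.6],
  [0,0.25,-0.8],
  [0,0.25,-0.8],
], hand=[0.9,0.9,0.9,0.9,0.9,0.9,0.9], turn=[0,0,0,0,0,0,0])

```text
t: 7.32
tcp_pos: [0.5159, -0.1179, 0.0577]
eef_rot: [-3.14, -0.002, 1.694]
force: [0.4, -0.0, -0.5]
opening: 0.313
```

play_rows([
  [0,0,-0.1],
  [0,0,-0.2],
  [0,0,-0.3],
  [0,0,-0.4],
  [0,0,-0.5],
  [0,0,-0.6],
  [0,0,-0.6],
], hand=[0.9,0.9,0.9,0.9,0.9,0.9,0.9], turn=[0,0,0,0,0,0,0])

```text
t: 8.2
tcp_pos: [0.5158, -0.1179, 0.0516]
eef_rot: [-3.14, -0.002, 1.694]
force: [0.3, -0.1, -2.2]
opening: 0.314
```

play_rows([
  [0,0,-0.1],
  [0,0,-0.2],
  [0,0,-0.3],
  [0,0,-0.4],
  [0,0,-0.4],
  [0,0,-0.4],
], hand=[0.9,0.9,0.9,0.9,0.9,0.9], turn=[0,0,0,0,0,0])

```text
t: 8.95
tcp_pos: [0.5158, -0.1179, 0.0476]
eef_rot: [-3.14, -0.002, 1.694]
force: [-0.6, -0.1, -1.2]
opening: 0.316
```

play_rows([
  [0,0,-0.1],
  [0,0,-0.2],
  [0,0,-0.3],
  [0,0,-0.4],
  [0,0,-0.4],
  [0,0,-0.4],
], hand=[0.9,0.9,0.9,0.9,0.9,0.9], turn=[0,0,0,0,0,0])

```text
t: 9.7
tcp_pos: [0.5159, -0.1179, 0.0437]
eef_rot: [-3.14, -0.002, 1.694]
force: [0.2, 0.5, -1.3]
opening: 0.318
```

play_rows([
  [0,0,-0.1],
  [0,0,-0.2],
  [0,0,-0.3],
  [0,0,-0.3],
  [0,0,-0.3],
  [0,0,-0.3],
], hand=[0.9,0.9,0.9,0.9,0.9,0.9], turn=[0,0,0,0,0,0])

```text
t: 10.45
tcp_pos: [0.5159, -0.1179, 0.0407]
eef_rot: [-3.14, -0.002, 1.694]
force: [0.3, 0.8, -2.3]
opening: 0.315
```

play_rows([
  [0,0,-0.05],
  [0,0,-0.1],
  [0,0,-0.15],
  [0,0,-0.2],
  [0,0,-0.2],
  [0,0,-0.2],
], hand=[0.9,0.9,0.9,0.9,0.9,0.9], turn=[0,0,0,0,0,0])

```text
t: 11.2
tcp_pos: [0.516, -0.1181, 0.0395]
eef_rot: [-3.14, -0.001, 1.694]
force: [-2.6, 0.5, 5.8]
opening: 0.312
```

The upward reaction is about 8 N with the underside at about z = 0.015. That is the socket floor, with a pad of about 9 mm. I release, opening only partway so the neighbours are not touched.

play_rows([
  [0,0,0],
  [0,0,0],
  [0,0,0],
  [0,0,0],
  [0,0,0],
  [0,0,0],
], hand=[0.66,0.6,0.52,0.52,0.52,0.52], turn=[0,0,0,0,0,0])

```text
t: 11.95
tcp_pos: [0.516, -0.1181, 0.0394]
eef_rot: [-3.14, -0.001, 1.694]
force: [-0.5, -0.3, -0.3]
opening: 0.48
```

play_rows([
  [0,0,1],
  [0,0,3],
  [0,0,6],
  [0,0,10],
  [0,0,15],
  [0,0,20],
  [0,0,20],
], hand=[0.52,0.52,0.52,0.52,0.52,0.52,0.52], turn=[0,0,0,0,0,0,0])

```text
t: 12.82
tcp_pos: [0.5185, -0.1192, 0.2454]
eef_rot: [3.135, 0.004, 1.694]
force: [0.5, -0.4, -0.2]
opening: 0.482
```

```bash
python3 - <<'E'
from h import *
np.set_printoptions(precision=4,suppress=True)
s=r.state();print(s["tcp_pos"],s["eef_rot"],s["force"])
c=snap("wrist");np.save("w5.npy",c,allow_pickle=True)
cv2.imwrite("pics/w5.png",cv2.resize(c["color"][60:290,170:470,::-1],None,fx=2.6,fy=2.6,interpolation=cv2.INTER_CUBIC))
print(proj(c,[[.5158,-.118,.080],[.5158,-.118,.063]]))
E
```

```text
[ 0.5185 -0.1192  0.2454] [3.1347 0.0043 1.6939] [ 0.4836 -0.3871 -0.1896]
[[315.494  218.6617]
 [315.5913 215.2167]]
```

View pics/w5.png

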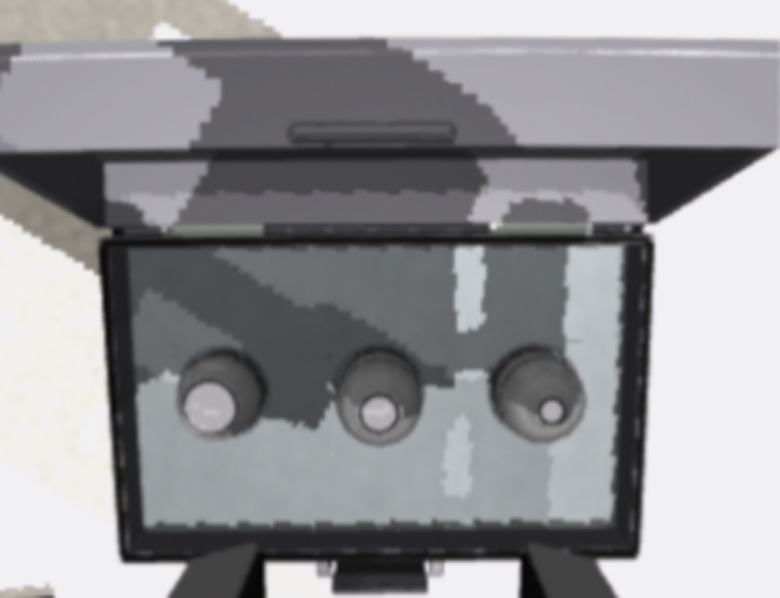

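The objective stands upright and centred in the middle socket: its nose is at pixel (316,219), as predicted for z = 0.080, and the neighbours are unmoved. Next I shut the fingers, go over the lid and come down behind it.

play_rows([
  [-0.6,5,1],
  [-1.2,10,1],
  [-1.8,14,1],
  [-2.3,17,0],
  [-2.3,17,-5],
  [-2.3,17,-11],
  [-2.3,17,-11],
], hand=[0.7,0.9,1,1,1,1,1], turn=[0,0,0,0,0,0,0])

```text
t: 13.75
tcp_pos: [0.489, 0.0521, 0.1264]
eef_rot: [-3.131, -0.002, 1.694]
force: [-0.7, -0.3, 0.2]
opening: 0.007
```

play_rows([
  [0.9,-2.1,0.4],
  [1.0,-3.6,0.9],
  [1.2,-5.1,1.4],
  [1.4,-6.4,2.2],
  [1.5,-7.6,3.1],
  [1.7,-8.8,3.3],
  [1.8,-10.0,3.4],
  [2.0,-11.0,3.5],
], hand=[1,1,1,1,1,1,1,1], turn=[0,0,0,0,0,0,0,0])

```text
t: 14.75
tcp_pos: [0.5089, -0.0586, 0.1612]
eef_rot: [-3.131, -0.002, 1.694]
force: [0.4, 1.0, -0.8]
opening: 0.006
```

play_rows([
  [0.2,-1.8,-0.3],
  [0.4,-3.5,-0.9],
  [0.5,-4.3,-1.4],
  [0.6,-5,-1.8],
  [0.8,-6.3,-2.9],
  [0.9,-7.5,-4.2],
  [1.0,-8.0,-4.9],
  [1.0,-8.0,-4.9],
], hand=[1,1,1,1,1,1,1,1], turn=[0,0,0,0,0,0,0,0])

```text
t: 15.75
tcp_pos: [0.5184, -0.1386, 0.1111]
eef_rot: [-3.129, -0.003, 1.693]
force: [-0.4, -0.1, -0.2]
opening: 0.003
```

```bash
python3 - <<'E'
from h import *
np.set_printoptions(precision=4,suppress=True)
c=snap("scene");print(r.state()["tcp_pos"])
cv2.imwrite("pics/s6.png",cv2.resize(c["color"][100:350,100:400,::-1],None,fx=2.6,fy=2.4,interpolation=cv2.INTER_CUBIC))
E
```

```text
[ 0.5187 -0.1385  0.1117]
```

View pics/s6.png

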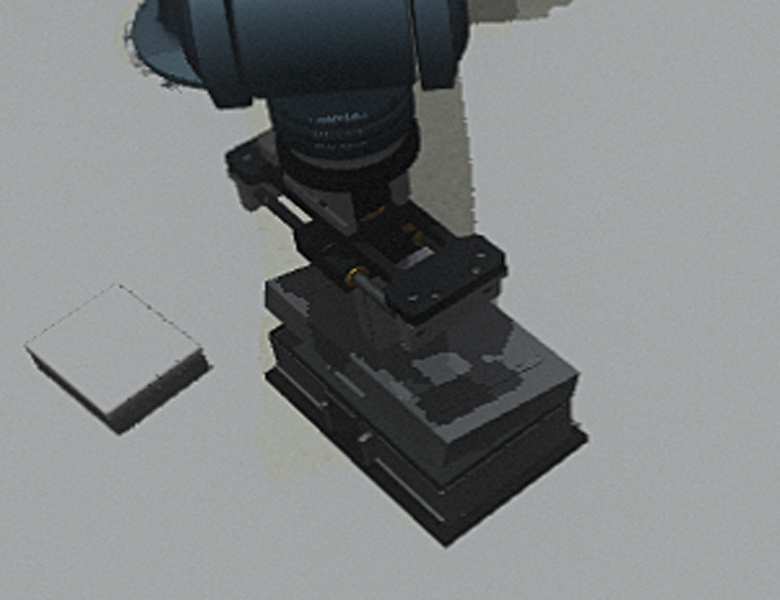

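The scene view shows the lid swung down to about 15°, with the fingertips on its outer face and nothing disturbed. Next I hop to the press point near the free edge and come down slowly.

play_rows([
  [0,0,1.5],
  [0.3,-2.4,1.8],
  [0.3,-2.4,1.2],
  [0.3,-2.4,0.6],
  [0.3,-2.4,0],
  [0.3,-2.4,-0.4],
  [0.3,-2.4,-0.8],
  [0.3,-2.4,-0.8],
], hand=[1,1,1,1,1,1,1,1], turn=[0,0,0,0,0,0,0,0])

```text
t: 16.8
tcp_pos: [0.5214, -0.1622, 0.1033]
eef_rot: [-3.129, -0.003, 1.694]
force: [0.6, 0.5, -0.0]
opening: 0.005
```

play_rows([
  [0,0,-0.1],
  [0,0,-0.2],
  [0,0,-0.3],
  [0,0,-0.4],
  [0,0,-0.5],
  [0,0,-0.6],
  [0,0,-0.7],
  [0,0,-0.7],
], hand=[1,1,1,1,1,1,1,1], turn=[0,0,0,0,0,0,0,0])

```text
t: 17.8
tcp_pos: [0.5213, -0.1621, 0.0961]
eef_rot: [-3.129, -0.003, 1.694]
force: [-1.1, 0.3, 0.0]
opening: 0.006
```

play_rows([
  [0,0,-0.1],
  [0,0,-0.2],
  [0,0,-0.2],
  [0,0,-0.2],
], hand=[1,1,1,1], turn=[0,0,0,0])

```text
t: 18.3
tcp_pos: [0.5215, -0.1622, 0.0943]
eef_rot: [-3.129, -0.003, 1.694]
force: [0.6, -0.7, 1.9]
opening: 0.005
```

play_rows([
  [0,0,-0.05],
  [0,0,-0.1],
  [0,0,-0.1],
  [0,0,-0.1],
], hand=[1,1,1,1], turn=[0,0,0,0])

```text
t: 18.8
tcp_pos: [0.5215, -0.1624, 0.0937]
eef_rot: [-3.129, -0.003, 1.694]
force: [-2.4, -0.1, 5.6]
opening: 0.005
```

play_rows([
  [0,0,-0.05],
  [0,0,-0.1],
  [0,0,-0.15],
  [0,0,-0.15],
], hand=[1,1,1,1], turn=[0,0,0,0])

```text
t: 19.3
tcp_pos: [0.5216, -0.1627, 0.0926]
eef_rot: [-3.129, -0.002, 1.694]
force: [-2.4, -0.5, 5.9]
opening: 0.004
```

play_rows([
  [0,0,-0.05],
  [0,0,-0.1],
  [0,0,-0.15],
  [0,0,-0.2],
  [0,0,-0.2],
], hand=[1,1,1,1,1], turn=[0,0,0,0,0])

```text
t: 19.92
tcp_pos: [0.5216, -0.1631, 0.0914]
eef_rot: [-3.129, -0.002, 1.694]
force: [-3.4, -0.4, 7.9]
opening: 0.011
```

play_rows([
  [0,0,-0.05],
  [0,0,-0.1],
  [0,0,-0.15],
  [0,0,-0.2],
  [0,0,-0.2],
], hand=[1,1,1,1,1], turn=[0,0,0,0,0])

```text
t: 20.55
tcp_pos: [0.5217, -0.1634, 0.0895]
eef_rot: [-3.129, -0.001, 1.694]
force: [-1.0, -2.5, 2.6]
opening: 0.002
```

play_rows([
  [0,0,-0.05],
  [0,0,-0.1],
  [0,0,-0.15],
  [0,0,-0.15],
  [0,0,-0.15],
], hand=[1,1,1,1,1], turn=[0,0,0,0,0])

```text
t: 21.18
tcp_pos: [0.5215, -0.163, 0.0875]
eef_rot: [-3.129, -0.002, 1.694]
force: [0.1, -0.3, 0.4]
opening: 0.007
```

play_rows([
  [0,0,-0.05],
  [0,0,-0.1],
  [0,0,-0.1],
  [0,0,-0.1],
], hand=[1,1,1,1], turn=[0,0,0,0])

```text
t: 21.68
tcp_pos: [0.5216, -0.1631, 0.087]
eef_rot: [-3.129, -0.002, 1.694]
force: [-2.7, 0.7, 5.4]
opening: 0.004
```

play_rows([
  [0,0,-0.03],
  [0,0,-0.05],
  [0,0,-0.05],
  [0,0,-0.05],
], hand=[1,1,1,1], turn=[0,0,0,0])

```text
t: 22.18
tcp_pos: [0.5216, -0.1631, 0.0868]
eef_rot: [-3.128, -0.002, 1.694]
force: [-1.7, 0.2, 6.0]
opening: 0.005
```

play_rows([
  [0,0,0.3],
  [0,0,0.6],
  [0,0,0.6],
  [0,0,0.6],
  [0,0,0.6],
], hand=[1,1,1,1,1], turn=[0,0,0,0,0])

```text
t: 22.8
tcp_pos: [0.5214, -0.1631, 0.0927]
eef_rot: [-3.128, -0.002, 1.694]
force: [0.3, -0.3, -0.6]
opening: 0.006
```

```bash
python3 - <<'E'
from h import *
s=r.state();print(s["tcp_pos"],s["force"])
E
```

```text
[ 0.5214496  -0.1630589   0.09266365] [ 0.25586192 -0.3159646  -0.5615315 ]
```

play_rows([
  [0,0,-0.2],
  [0,0,-0.4],
  [0,0,-0.5],
  [0,0,-0.5],
  [0,0,-0.5],
  [0,0,-0.5],
], hand=[1,1,1,1,1,1], turn=[0,0,0,0,0,0])

```text
t: 23.55
tcp_pos: [0.5215, -0.1631, 0.0877]
eef_rot: [-3.128, -0.002, 1.694]
force: [1.4, 0.0, 0.1]
opening: 0.004
```

play_rows([
  [0,0,-0.05],
  [0,0,-0.05],
  [0,0,-0.05],
], hand=[1,1,1], turn=[0,0,0])

```text
t: 23.92
tcp_pos: [0.5215, -0.1631, 0.0872]
eef_rot: [-3.128, -0.002, 1.694]
force: [0.6, -0.3, -0.6]
opening: 0.004
```

play_rows([
  [0,0,3],
  [0,0,8],
  [0,-5,9],
  [0,-10,7],
  [0,-15,4],
  [0,-17,2],
  [0,-17,2],
], hand=[1,1,1,1,1,1,1], turn=[0,0,0,0,0,0,0])

```text
t: 24.8
tcp_pos: [0.5202, -0.3333, 0.1052]
eef_rot: [-3.126, -0.005, 1.692]
force: [-0.2, -0.3, 0.1]
opening: 0.003
```

```bash
python3 - <<'E'
from h import *
np.set_printoptions(precision=4,suppress=True)
s=r.state();print(s["t"],s["tcp_pos"],s["force"])
c=snap("wrist");d=snap("scene");P=np.array([.5158,-.118,.009]);X=np.array([.9927,.1207,0]);Y=np.array([-.1207,.9927,0])
w=c["color"];
pr=proj(c,[P-.058*Y+[0,0,.078],P-.095*X-.058*Y+[0,0,.078],P+.095*X-.058*Y+[0,0,.078],P-.058*Y+[0,0,.05]]);print(pr)
u,v=pr[0].astype(int);u=np.clip(u,120,520);v=np.clip(v,50,400)
a=cv2.resize(w[max(v-45,0):v+45,u-120:u+120,::-1],(800,300),interpolation=cv2.INTER_CUBIC)
b=cv2.resize(d["color"][180:340,100:420,::-1],(600,300),interpolation=cv2.INTER_CUBIC);b=np.pad(b,((0,0),(0,200),(0,0)))
cv2.imwrite("pics/f7.png",np.vstack([a,b]))
E
```

```text
24.8 [ 0.5202 -0.3333  0.1052] [-0.1716 -0.3162  0.1057]
[[368.8224 -65.0542]
 [156.9517 -59.5703]
 [576.8704 -55.8342]
 [363.4341 -37.906 ]]
```

View pics/f7.png

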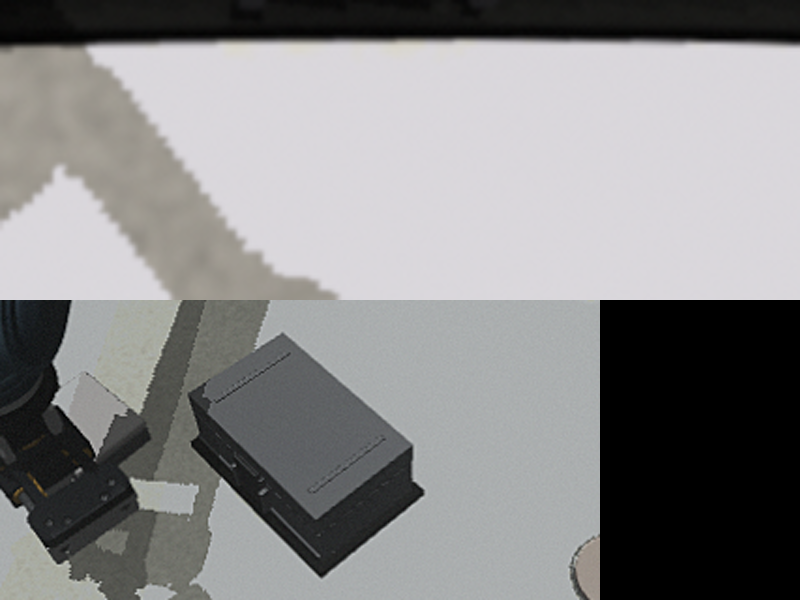

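The scene crop shows the lid flat and shut, level all round, and the arm clear. When I touched down again at z = 0.0872 nothing pushed back, so the lid has not sprung up to the 1.6 mm an uncaught lid would show. I hand in.

```bash
python3 -c "
from rig import r
print(r.finish_job())"
```

```text
the job is handed in; nothing more can be done
None
```

The objective is in the middle socket, the lid is shut, and I handed the job in at about 25 s. I got no verdict back.

- **Objective:** I lowered it threaded end down until it met the socket floor at about 8 N and released it with the lid still up. The wrist view then showed it upright and centred, with its nose at the height expected when fully home and the neighbouring objectives where they were.
- **Lid:** I swung it down and pressed near the free edge over the catch. The force rose to about 8 N on the catch's nose, then dropped to 0.4 N about 7 mm lower as it snapped. I pressed on to about 6 N against the seal, well under the 20 N limit.
- **Last checks:** Touching down again at z = 0.0872 m met no force, so the lid had not sprung back up. The final scene view showed the lid flat and the arm clear, and the tool force was near zero.
- **What was weak or disagreed:** The closing wrist picture missed the case, so I never saw the catch itself up close. That it caught rests on the force drop and the second touch. The top camera also put the socket 2–4 mm lower in y than the wrist camera. I trusted the wrist view, and the objective went in without catching.

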